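# Fetch the red thread gauge from under the drawer's dust cover

### The arm

A 6-joint arm with a two-finger parallel gripper is mounted at the origin on the work surface. World frame = base frame: x ahead of the robot, y to its left, z up, the work surface at z = 0. Lengths are in m, angles in rad, forces in N, time in s.
With the tool pointing down it reaches from about 0.35 to 0.95 m from the base axis. Payload 17.4 kg.
Tool frame: the origin (TCP) lies on the centre line of the jaws, within the pads' length; the fingertips stand 19 mm ahead of it and the grasp point (between the pads) is the TCP (env.tcp_to_tips is the distance from the TCP to the fingertips, in m); z points along the fingers, y is the line along which they close (so a half turn about z gives the same grasp; the last joint's range is limited). The gripper opens to 93 mm and grips with 3 to 60 N. Pads are 15 mm wide; open, the fingers measure 128 mm over their backs; the gripper's body (75 mm by 188 mm) begins 65 mm behind the grasp point.
Start: joints at [1.254, 0.116, 1.442, -0, 1.584, -0.038], TCP at [0.186, 0.649, 0.238] pointing down, gripper open.
Joint ranges: [-2.83, 2.83], [-0.83, 2.19], [0.07, 2.5], [-1.14, 4.28], [0.01, 3], [-2.97, 2.97]. Speed limits (rad/s): [1.89, 1.89, 2.22, 3.14, 3.14, 3.14].

### API

Orientations are given as a rotation vector (axis times angle).
In Python, from workcell import env gives the robot as it stands.
- The arm moves only by the tool shift_gripper, called after "Call:" as name(argument=value, ...) on one line, values as JSON. Schema: {"type":"object","properties":{"moves":{"type":"string"},"grip_force":{"type":"number"},"only":{"type":"string"},"quiet":{"type":"boolean"},"lines":{"type":"string"}},"required":["moves"],"additionalProperties":false}. moves is a string of 1 to 12 rows, parted by a bar, with the numbers parted by spaces; each row has 7 numbers: a rotation vector rx, ry, rz in parts of the range, where 1.0 means pi rad, then dx, dy, dz in shares of the most that a row can go, 1 being 50 mm, then the opening from 0.0 (shut) to 1.0 (fully open); each row shifts and turns the commanded pose from where the row before left it, along the tool's axes as they then stand; what a row does not reach is not made up. A row lasts 1/10 s, in which the tool goes at most 0.05 m and 0.15 rad, less where a joint would pass 70% of its speed; a pose out of reach is approached as far as the arm can. The fingers move at their own pace and stop on an object; grip_force is the grip in N (left out, the last holds). Time passes only in rows, so rows that do not move let the fingers close. The tool returns the time, the measured TCP pose, the force, the opening and the grip force at its end. only (a regular expression) keeps the lines of the reply that match it, lines (a string "A,B") keeps lines A to B, and quiet returns only ok. No shift or turn number may pass 1 either way. Input that does not fit is refused with a message, and nothing moves.
- env.observe(): the state, without advancing time (a new reading comes with each control period).
- env.get_image(name): name is "scene" or "top" or "wrist"; returns a dict with "image" (400x640x3 uint8, blue, green, red), "mtx" (3x3 intrinsics, pixels), "world_from_camera" (4x4, takes a point from camera to world coordinates); the wrist camera has in their place "T_tool_cam" (4x4, takes a point from camera to tool coordinates, whose origin is the TCP and whose axes are the flange's). Camera axes: x right, y down, z forward; pixel columns grow to the right and rows downward; lengths in m; the calibration is good to about 2 mm. The wrist camera is an equidistant fisheye: a pixel r from the principal point sees the ray r / f radians off the axis. A picture is of the moment at which its call begins: read the wrist's pose just before it. There is no depth.
- env.finish_job(): hands the job in; it is judged then, once.
The state is a dict: "time": time; "joint_positions": joint angles; "joint_vel": joint speeds; "joint_torque": joint torques, N m; "tool_pos": TCP position; "tcp_rot": TCP orientation; "wrist_force": force on the tool from outside, world axes, zero at the start; "torque": the same for the moment, N m; "width": opening from 0.0 (shut) to 1.0 (fully open); "grasp_force": force on a finger pad.
Only numpy, scipy, OpenCV 4.12 (cv2) and the standard library are available. Lean on these libraries where they do the work, as an engineer would, in place of code of your own. Each camera call takes 0.05 s, during which the arm holds its last target. There are 200 camera calls.

### The job

The thread plug gauges stand under the dust cover in the gauge cabinet's drawer. Pull the drawer out to its stop, lift the cover over past upright so that it stays open by itself, draw the red-handled gauge up out of its hole and finish still holding it in the gripper, upright and still, with its lower end at least 20 cm above the counter and touching nothing else. Leave the drawer out, the cover open and the other two gauges in their holes, and do not disturb the valve, the pipe nipple or the stock bin on the counter.

Things in the scene. Friction and masses are not known exactly. Their poses are not given: they have to be found in the camera images.
- cabinet: fixed low grey steel cabinet, 310 deep (x) x 290 wide (y) x 152 high, with one blue-fronted drawer. Origin on the counter, at the middle of its front edge; x points from front to back (the drawer slides out along -x), y along the front, z up. Turned by up to 0.25 rad. Drawer front: 286 wide, z 10 to 146, 10 thick, its outer face 9 mm before the origin when shut.
- drawer (a joint): how far the drawer is out, m: 0 shut, 0.165 at its stop. Slides with about 8 N of friction and stays where it is left.
- drawer_handle (a point): middle of the drawer's bow handle: a round horizontal aluminium bar, 10 mm thick and 120 mm long along the front, 121 mm above the counter and 31 mm below the cabinet's top; 29 mm clear between bar and drawer front. Moves with the drawer. Same axes as the cabinet.
- cover (a joint): angle of the cover, rad: 0 shut (flat), 1.57 upright, 1.9 at its open stop, leaning back over the cabinet's front, its top face and knob to the cabinet. Green steel plate, 250 wide, reaching 121 mm from the hinge towards the drawer front, 4 thick (top 117 mm above the counter, 29 mm below the drawer front's top), 0.3 kg, free hinge: let go before upright it falls shut, past upright it falls open.
- cover_knob (a point): centre of the top of the black round knob on the cover, 20 mm in diameter and 26 mm tall, in the middle of the cover's width, 143 mm above the counter when shut; then 41 mm behind the inner face of the drawer front and 84 mm behind the handle bar. The hinge line lies 90 mm further back (cabinet's +x) and 28 mm lower than this point, parallel to the cabinet's y. Moves with the cover, over and back.
- block_top (a point): centre of the top face of the wooden gauge block, fixed in the drawer under the cover, 24 mm behind the knob; the face is 47 mm above the counter, 90 (x) x 230 (y). It has three holes of 22 mm diameter, 27 mm deep, 65 mm apart in a row along y; the middle one is at this point.
- gauge_red: thread plug gauge with a red handle, 88 tall: steel threaded plug 20 in diameter and 30 long at the bottom, 12 mm neck to 38, red handle 18 in diameter from 38 to 88. Stands upright in one of the three holes, its origin (centre of the lower end of the plug) 20 mm above the counter; z up along it. About 0.15 kg.
- gauge_green: the same gauge with a green handle, in another hole; leave it there.
- gauge_blue: the same gauge with a blue handle, in another hole; leave it there.
- valve: brass ball valve lying beside the cabinet, 74 x 31 x 51 with a yellow lever on top reaching 82 mm along its +x; origin under its middle. Leave alone.
- nipple: dark steel pipe nipple standing on end beside the cabinet, 43 in diameter, 90 tall, origin at its lower end. Leave alone.
- bin: red plastic stock bin with brass fittings, 150 x 100 x 65, origin under its middle. Leave alone.

How it is judged:
On the way, in this order (a step that is already met when the one before it is completed fails the run):
1. the drawer is pulled out to its stop (within 6 mm) (value of joint drawer above 0.159 m), for 0.2 s.
2. the cover is lifted over past upright (value of joint cover above 1.65 rad), for 0.2 s.
3. the red gauge is drawn clear of its hole (height (world z) of gauge_red above 0.055 m), for 0.1 s.
At the end, for the whole second after the job is handed in: Red gauge in the fingers, lower end over 0.20 m up, within 0.3 rad of upright, still (0.03 m/s), off the cabinet; drawer out 0.145 m or more, cover beyond 1.65 rad; green and blue gauges standing in their holes; valve, nipple, bin within 30 mm of their starts, nipple upright (height (world z) of gauge_red above 0.2 m and angle between each of gauge_red, gauge_green, gauge_blue, nipple's own z axis and vertical below 0.3 rad and linear speed of gauge_red below 0.03 m/s and contact force between gauge_red and the fingers above 1 N and contact force between gauge_red and cabinet below 0.05 N and value of joint drawer above 0.145 m and value of joint cover above 1.65 rad and height (world z) of each of gauge_green, gauge_blue below 0.035 m and horizontal distance between each of gauge_green, gauge_blue and block_top below 0.075 m and distance of each of valve, nipple, bin from where it was at the start of the episode below 0.03 m); the arm keeps its last pose, push and grip.
It fails at once if another gauge is drawn out of its hole (height (world z) of any of gauge_green, gauge_blue above 0.045 m).
It fails at once if the valve, nipple or bin is disturbed (moved over 30 mm, or the nipple tipped) (distance of any of valve, nipple, bin from where it was at the start of the episode above 0.03 m or angle between nipple's own z axis and vertical above 0.5 rad).
It also fails if it takes over 69 s, if anything falls off the work surface, if the arm or the gripper's body presses on something with over 40 N, if the wrist force passes 120 N, or if a joint passes its speed limit or range.

## Working session

There is one attempt and no reset: what is moved stays moved. The work goes in short steps, Python scripts to look and compute and a tool call to move; the robot and the scene stay as the last step left them, time stands still between calls to the robot, and variables do not carry over. Pictures are saved under pics/ and viewed, at most 12 in all, crops included, and the job is handed in when it is done.

```bash
ls; mkdir -p pics
```

Create h.py:
```python
import numpy as np, cv2
from workcell import env
from scipy.spatial.transform import Rotation as R
def grab(n,f=None):
    s=env.observe(); d=env.get_image(n)
    if f: cv2.imwrite('pics/'+f,d['image'])
    return s,d
def ray(d,uv):
    M=d['mtx'];T=d['world_from_camera']
    v=T[:3,:3]@np.linalg.inv(M)@np.array([uv[0],uv[1],1.]); return T[:3,3],v/np.linalg.norm(v)
def onz(d,uv,z):
    o,v=ray(d,uv); return o+v*(z-o[2])/v[2]
```

Run:
```python
from h import *
_,a=grab('scene','s0.png');_,b=grab('top','t0.png')
s=env.observe();print(s)
for d in(a,b):print(d['mtx'],d['world_from_camera'])
```

```text
pics
workcell.py
{'time': 0.1, 'joint_positions': array([ 1.25420440e+00,  1.16422804e-01,  1.44217474e+00, -6.68973736e-06,
        1.58402064e+00, -3.77834956e-02]), 'joint_vel': array([-6.18118163e-04, -2.97226028e-03, -3.53747273e-04, -9.43715517e-04,
        1.30391303e-03,  3.99673856e-05]), 'joint_torque': array([ 1.54340087e-03, -7.22898459e+01, -6.23858571e+01,  7.79998605e-02,
        2.28828978e-02, -1.09934206e-04]), 'tool_pos': array([0.18571581, 0.64877916, 0.23700399]), 'tcp_rot': array([-4.36510019e-01, -3.11094303e+00,  1.58744226e-03]), 'wrist_force': array([-0.42731964, -0.20698491,  0.04163718]), 'torque': array([ 0.03159984, -0.01324338, -0.00738307]), 'grasp_force': 0.0, 'width': 0.9963303625042838}
[[492.92163      0.         313.60553418]
 [  0.         492.92163    207.33709318]
 [  0.           0.           1.        ]] [[ 0.83001495 -0.50409064  0.23867932  0.34598078]
 [-0.55773368 -0.75237881  0.35051287 -0.41831724]
 [ 0.00288701 -0.42405041 -0.90563398  1.26884861]
 [ 0.          0.          0.          1.        ]]
[[365.38664165   0.         317.10849143]
 [  0.         365.38664165 203.10454011]
 [  0.           0.           1.        ]] [[-0.02827653 -0.98621876  0.16301227  0.48998682]
 [-0.99938378  0.02449914 -0.02513673  0.04339795]
 [ 0.02079666 -0.1636226  -0.98630378  0.95822117]
 [ 0.          0.          0.          1.        ]]
```

View pics/s0.png

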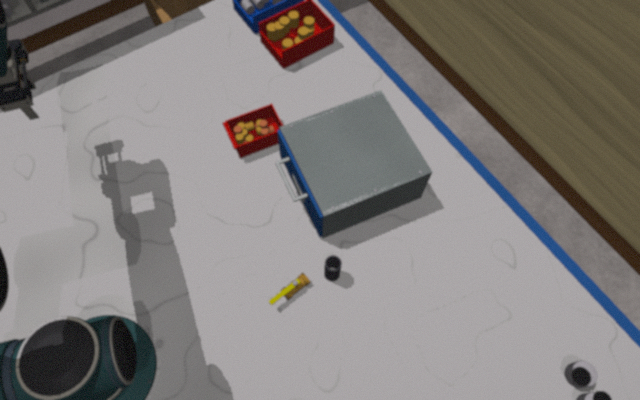

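View pics/t0.png

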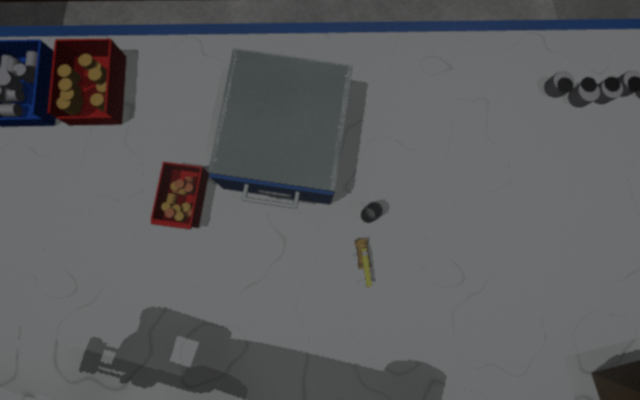

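Scene: cabinet at (355,160) with the handle at (292,180). Top: the cabinet's front edge runs (212,178)-(334,192), with the handle bar (244,200)-(297,207), nipple (372,211), valve (363,260) and bin (180,195).

Run:
```python
from h import *
_,d=grab('top'); im=d['image']; hsv=cv2.cvtColor(im,cv2.COLOR_BGR2HSV)
print(hsv[120,280],hsv[185,270],hsv[188,300],hsv[204,270],hsv[240,250])
m=((abs(im.astype(int)-im[120,280].astype(int))).max(2)<22).astype(np.uint8)
m[:, :200]=0;m[:,370:]=0;m[:40]=0;m[215:]=0
m=cv2.morphologyEx(m,cv2.MORPH_OPEN,np.ones((5,5)))
c=max(cv2.findContours(m,0,2)[0],key=cv2.contourArea)[:,0]
P=np.array([onz(d,p,.152)[:2] for p in c])
r=cv2.minAreaRect((P*1000).astype(np.float32));print(r,cv2.boxPoints(r))
# blue front: line fit of top edge/pixels
b=cv2.inRange(hsv,(100,110,20),(125,255,255));b[:150]=0;b[215:]=0;b[:,:205]=0;b[:,345:]=0
ys,xs=np.nonzero(b);print(len(xs),xs.min(),xs.max())
lo=[];
Q=np.array([onz(d,(x,ys[xs==x].min()),.146)[:2] for x in range(220,330) if (xs==x).any()])
v=cv2.fitLine(Q.astype(np.float32),cv2.DIST_HUBER,0,.01,.01).ravel();print('blue top edge',v)
cv2.imwrite('pics/c.png',cv2.resize(np.vstack([np.minimum(im[155:225,195:355].astype(int)*2,255).astype(np.uint8),cv2.cvtColor(m[155:225,195:355]*255,8)]),None,fx=4,fy=4,interpolation=cv2.INTER_CUBIC))
for n,p in dict(nip=(372,212),va=(360,240),vb=(369,287),bin=(205,172),bin2=(196,228)).items():print(n,onz(d,p,.06)[:2])
```

```text
[85 20 77] [109 149  72] [109 148  81] [98 11 94] [100   7 109]
((815.2064208984375, 79.96736145019531), (335.6180419921875, 330.5107727050781), 79.27324676513672) [[ 621.60516  -54.15114]
 [ 946.34064 -115.66759]
 [1008.8077   214.08586]
 [ 684.0722   275.6023 ]]
605 210 332
blue top edge [0.17458309 0.98464245 0.67219925 0.11808596]
nip [ 0.61260016 -0.11554028]
va [ 0.54395641 -0.0822842 ]
vb [ 0.43064623 -0.09864142]
bin [0.72459455 0.29981751]
bin2 [0.58406105 0.3186575 ]
```

View pics/c.png

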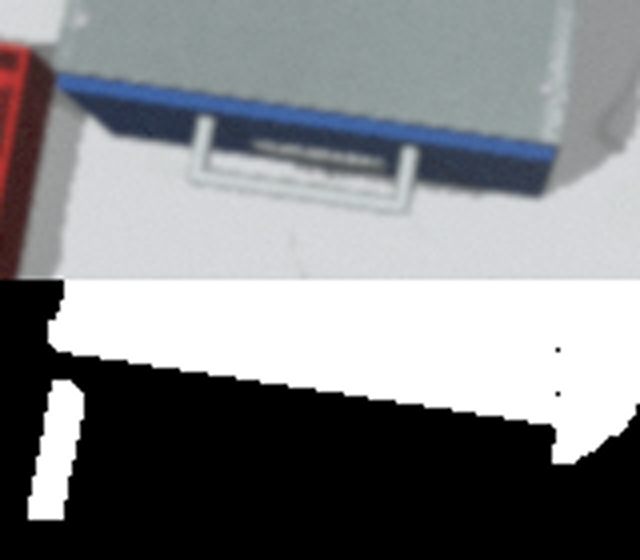

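Run:
```python
from h import *
_,d=grab('top'); im=d['image'].astype(float); hsv=cv2.cvtColor(d['image'],cv2.COLOR_BGR2HSV)
f=lambda u,v:(194.5+u/4+.125,154.5+v/4+.125)
A,B=onz(d,f(194,177),.123),onz(d,f(406,206),.123)
print('bar',A,B,(A+B)/2,np.linalg.norm(A-B),np.arctan2(*(A-B)[[0,1]]))
A,B=onz(d,f(58,80),.146),onz(d,f(556,152),.146)
print('front',A,B,(A+B)/2,np.linalg.norm(A-B),np.arctan2(*(A-B)[[0,1]]))
# scene: blue mask and handle crop
_,s=grab('scene')
cv2.imwrite('pics/c2.png',cv2.resize(s['image'][110:240,240:340],None,fx=4.6,fy=4.6,interpolation=cv2.INTER_CUBIC))
```

```text
bar [0.64218694 0.19287873 0.123     ] [0.62215885 0.07081371 0.123     ] [0.6321729  0.13184622 0.123     ] 0.12369717873817167 0.1626281256210435
front [0.69578974 0.26583619 0.146     ] [ 0.64736671 -0.01541828  0.146     ] [0.67157823 0.12520895 0.146     ] 0.2853924756909565 0.17049654331432154
```

View pics/c2.png

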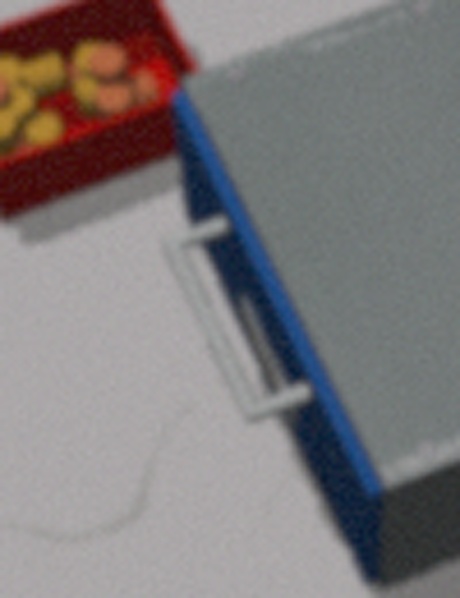

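Add to h.py:
```python
ps=-0.172; ex=np.array([np.cos(ps),np.sin(ps),0]); ey=np.array([-ex[1],ex[0],0]); ez=np.array([0,0,1.])
def go(p,Rt=None):
    "how far to go: rotation (tool axes), then shift in tool axes before and after that turn"
    s=env.observe(); Rc=R.from_rotvec(s['tcp_rot']); Rt=Rc if Rt is None else R.from_matrix(Rt)
    e=np.array(p)-s['tool_pos']
    print('rot',(Rc.inv()*Rt).as_rotvec().round(4),'before',Rc.inv().apply(e).round(4),'after',Rt.inv().apply(e).round(4))
DOWN=np.column_stack([np.cross(ex,-ez),ex,-ez])
```

Run:
```python
from h import *
_,s=grab('scene')
f=lambda u,v:(239.5+(u+.5)/4.6,109.5+(v+.5)/4.6)
A,B=onz(s,f(172,242),.121),onz(s,f(248,411),.121);print(A,B,(A+B)/2)
A,B=onz(s,f(180,97),.146),onz(s,f(376,490),.146);print(A,B,(A+B)/2)
go([.632,.132,.22],DOWN)
```

```text
[0.64144793 0.1917282  0.121     ] [0.61863009 0.07481842 0.121     ] [0.63003901 0.13327331 0.121     ]
[0.69135849 0.25940724 0.146     ] [ 0.64444324 -0.01458912  0.146     ] [0.66790086 0.12240906 0.146     ]
rot [-4.000e-04  3.000e-04  1.464e+00] before [-0.5713 -0.3741  0.0175] after [-0.4329  0.5281  0.0174]
```

The rows are not in the units I measure in: shifts go in shares of 50 mm and turns go in shares of pi rad. I convert before sending: -0.038 m is -0.76, -0.025 m is -0.5.

Call:
shift_gripper(moves="0 0 0 -0.76 -0.5 0 0.23 | 0 0 0 -0.76 -0.5 0 0.23 | 0 0 0 -0.76 -0.5 0 0.23 | 0 0 0 -0.76 -0.5 0 0.23 | 0 0 0 -0.76 -0.5 0 0.23 | 0 0 0 -0.76 -0.5 0 0.23 | 0 0 0 -0.76 -0.5 0 0.23 | 0 0 0 -0.76 -0.5 0 0.23 | 0 0 0 -0.76 -0.5 0 0.23 | 0 0 0 -0.76 -0.5 0 0.23 | 0 0 0 -0.76 -0.5 0 0.23 | 0 0 0 -0.76 -0.5 0 0.23", grip_force=25)

```text
time: 1.5
tool_pos: [0.5425, 0.2333, 0.2378]
tcp_rot: [0.437, 3.111, 0.0]
wrist_force: [-0.5, 0.5, 0.5]
width: 0.23
grasp_force: 0.0
```

Call:
shift_gripper(moves="0 0 0 -0.76 -0.5 0 0.23 | 0 0 0 -0.76 -0.5 0 0.23 | 0 0 0.0465 0 0 0 0.23 | 0 0 0.0465 0 0 0 0.23 | 0 0 0.0465 0 0 0 0.23 | 0 0 0.0465 0 0 0 0.23 | 0 0 0.0465 0 0 0 0.23 | 0 0 0.0465 0 0 0 0.23 | 0 0 0.0465 0 0 0 0.23 | 0 0 0.0465 0 0 0 0.23 | 0 0 0.0465 0 0 0 0.23 | 0 0 0.0465 0 0 0 0.23")

```text
time: 2.7
tool_pos: [0.6009, 0.166, 0.2376]
tcp_rot: [2.406, 2.02, -0.0]
wrist_force: [0.4, -0.3, 0.1]
width: 0.229
grasp_force: 0.0
```

```bash
python3 -c "
from h import *
go([.631,.1325,.123],DOWN)
s,d=grab('wrist','w0.png');print(d['mtx'],d['T_tool_cam'])"
```

```text
rot [-0.      0.0001 -0.002 ] before [-0.0278  0.0355  0.1146] after [-0.0279  0.0354  0.1146]
[[309.70691629   0.         316.46163677]
 [  0.         309.70691629 200.02097628]
 [  0.           0.           1.        ]] [[-9.87732853e-04 -9.60580836e-01 -2.77999069e-01  7.72497025e-02]
 [ 9.99999399e-01 -8.16630235e-04 -7.31271897e-04 -9.96938309e-04]
 [ 4.75423324e-04 -2.77999624e-01  9.60581065e-01 -1.47259683e-01]
 [ 0.00000000e+00  0.00000000e+00  0.00000000e+00  1.00000000e+00]]
```

In the tool's units: 0.0354 m is 0.708, 0.03 m is 0.6.

Call:
shift_gripper(moves="0 0 0 -0.558 0.708 0 0.23 | 0 0 0 0 0 0 0.23 | 0 0 0 0 0 0.6 0.23 | 0 0 0 0 0 0 0.23")

```text
time: 3.15
tool_pos: [0.63, 0.1324, 0.204]
tcp_rot: [-2.396, -2.028, 0.007]
wrist_force: [-0.2, -1.0, -0.8]
width: 0.227
grasp_force: 0.0
```

Run:
```python
from h import *
s,d=grab('wrist','w1.png');go([.631,.1325,.123],DOWN)
# project expected bar ends
```

```text
rot [-0.0031  0.001   0.0058] before [0.0001 0.0009 0.0831] after [0.     0.0007 0.0831]
```

View pics/w1.png

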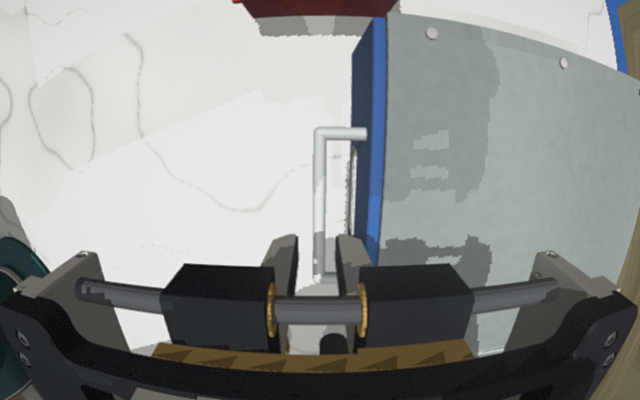

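Add to h.py:
```python
def wray(d,uv):
    M=d['mtx'];T=d['T_tool_cam'];x=np.array([uv[0]-M[0,2],uv[1]-M[1,2]]);r=np.hypot(*x);t=r/M[0,0]
    v=np.r_[x/r*np.sin(t),np.cos(t)];return T[:3,3],T[:3,:3]@v
def wonz(s,d,uv,z):
    o,v=wray(d,uv);q=R.from_rotvec(s['tcp_rot']);o=s['tool_pos']+q.apply(o);v=q.apply(v);return o+v*(z-o[2])/v[2]
```

Run:
```python
from h import *
s,d=grab('wrist')
A,B=wonz(s,d,(319.5,133),.123),wonz(s,d,(320,272),.123);print(A,B,(A+B)/2,np.linalg.norm(A-B))
go((A+B)/2,DOWN)
```

```text
[0.64148253 0.19369725 0.123     ] [0.62307528 0.08010013 0.123     ] [0.63227891 0.13689869 0.123     ] 0.11507880393724813
rot [-0.0011  0.0003  0.0056] before [0.0043 0.0009 0.0847] after [0.0043 0.0008 0.0847]
```

Agrees. Wrist view: the bar at column 320 lies midway between the fingertips. Lower, grip lightly.

In the tool's units: 0.03 m is 0.6, 0.015 m is 0.3.

Call:
shift_gripper(moves="0 0 0 0.04 0.02 0.6 0.23 | 0 0 0 0 0 0.6 0.23 | 0 0 0 0 0 0.3 0.23 | 0 0 0 0 0 0.14 0.23 | 0 0 0 0 0 0 0.23 | 0 0 0 0 0 0 0 | 0 0 0 0 0 0 0 | 0 0 0 0 0 0 0", grip_force=25)

```text
time: 4.05
tool_pos: [0.632, 0.1347, 0.1272]
tcp_rot: [-2.399, -2.027, 0.0]
wrist_force: [-10.5, 1.4, 7.1]
width: 0.097
grasp_force: 25.0
```

In the tool's units: -0.02 m is -0.4, -0.015 m is -0.3.

Call:
shift_gripper(moves="0 0 0 0 -0.16 0 0 | 0 0 0 0 -0.3 0 0 | 0 0 0 0 -0.4 0 0 | 0 0 0 0 -0.4 0 0 | 0 0 0 0 -0.4 0 0 | 0 0 0 0 -0.4 0 0 | 0 0 0 0 -0.4 0 0 | 0 0 0 0 -0.4 0 0 | 0 0 0 0 -0.24 0 0 | 0 0 0 0 -0.12 0 0 | 0 0 0 0 0 0 0")

```text
time: 5.15
tool_pos: [0.4735, 0.1623, 0.1272]
tcp_rot: [-2.399, -2.028, -0.005]
wrist_force: [-5.1, 6.4, 4.9]
width: 0.098
grasp_force: 25.0
```

In the tool's units: -0.004 m is -0.08, -0.002 m is -0.04.

Call:
shift_gripper(moves="0 0 0 0 -0.08 0 0 | 0 0 0 0 -0.04 0 0 | 0 0 0 0 0 0 0 | 0 0 0 0 0 0 0")

```text
time: 5.55
tool_pos: [0.4692, 0.163, 0.1272]
tcp_rot: [2.399, 2.026, 0.008]
wrist_force: [10.9, 6.3, -2.2]
width: 0.099
grasp_force: 25.0
```

Call:
shift_gripper(moves="0 0 0 0 -0.06 0 0 | 0 0 0 0 0 0 0 | 0 0 0 0 0 0 0")

```text
time: 5.85
tool_pos: [0.4689, 0.163, 0.1273]
tcp_rot: [2.395, 2.022, 0.016]
wrist_force: [41.7, 2.2, -18.3]
width: 0.098
grasp_force: 25.0
```

In the tool's units: -0.04 m is -0.8, -0.02 m is -0.4.

Call:
shift_gripper(moves="0 0 0 0 0.06 0 0 | 0 0 0 0 0 0 0.23 | 0 0 0 0 0 0 0.23 | 0 0 0 0 0 0 0.23 | 0 0 0 0 0 -0.4 0.23 | 0 0 0 0 0 -0.8 0.23 | 0 0 0 0 0 -0.8 0.23 | 0 0 0 0 0 -0.8 0.23 | 0 0 0 0 0 0 0.4 | 0 0 0 0 0 0 0.4")

```text
time: 6.85
tool_pos: [0.4679, 0.1624, 0.2662]
tcp_rot: [2.4, 2.027, 0.002]
wrist_force: [0.4, 0.5, -0.7]
width: 0.352
grasp_force: 0.0
```

Run:
```python
from h import *
s,d=grab('wrist','w2.png');print(s['joint_positions'].round(2))
D2=np.column_stack([-ex,ey,-ez])
go([.552,.148,.2],D2)
_,d=grab('top','t2.png')
```

```text
[ 0.28 -0.29  1.77 -0.    1.65  0.45]
rot [-6.0000e-04 -1.0000e-04 -1.5668e+00] before [0.     0.0856 0.0649] after [-0.0856  0.0004  0.065 ]
```

View pics/w2.png

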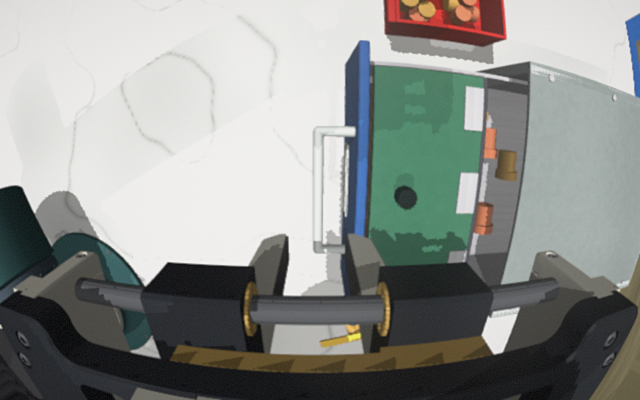

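Wrist view: drawer out, cover shut, knob at (405,197). Locate it.

Run:
```python
from h import *
s=env.observe();d=env.get_image('wrist');im=d['image']
m=(im.max(2)<60).astype(np.uint8);m[:165]=0;m[230:]=0;m[:,:380]=0;m[:,432:]=0
M=cv2.moments(m,True);c=(M['m10']/M['m00'],M['m01']/M['m00']);print(c,M['m00'])
K=wonz(s,d,c,.141);print(K); go([K[0],K[1],.2],np.column_stack([-ex,ey,-ez]))
```

```text
(406.4869565217391, 197.01739130434783) 345.0
[0.54919712 0.15009663 0.141     ]
rot [-2.1000e-03 -7.0000e-04 -1.5668e+00] before [0.0018 0.0828 0.0641] after [-0.0826  0.002   0.0642]
```

In the tool's units: 0.042 m is 0.84, 0.001 m is 0.02, -0.15 rad / 3.1416 = -0.0477.

Call:
shift_gripper(moves="0 0 0 0.02 0.84 0 0.5 | 0 0 0 0 0.82 0 0.5 | 0 0 -0.0477 0 0 0 0.5 | 0 0 -0.0477 0 0 0 0.5 | 0 0 -0.0477 0 0 0 0.5 | 0 0 -0.0477 0 0 0 0.5 | 0 0 -0.0477 0 0 0 0.5 | 0 0 -0.0477 0 0 0 0.5 | 0 0 -0.0477 0 0 0 0.5 | 0 0 -0.0477 0 0 0 0.5 | 0 0 -0.0477 0 0 0 0.5 | 0 0 -0.0477 0 0 0 0.5")

```text
time: 8.2
tool_pos: [0.5495, 0.1494, 0.2642]
tcp_rot: [-0.364, -3.118, 0.001]
wrist_force: [0.4, -0.2, -0.2]
width: 0.495
grasp_force: 0.0
```

Call:
shift_gripper(moves="0 0 -0.0213 0 0 0.6 0.5 | 0 0 0 0 0 0 0.5 | 0 0 0 0 0 0 0.5")

```text
time: 8.5
tool_pos: [0.5494, 0.1494, 0.235]
tcp_rot: [-0.273, -3.128, 0.001]
wrist_force: [-0.2, 0.1, 1.0]
width: 0.499
grasp_force: 0.0
```

Run:
```python
from h import *
s,d=grab('wrist','w3.png')
go([.550,.149,.141],np.column_stack([-ex,ey,-ez]))
```

```text
rot [-0.0002 -0.0004 -0.0021] before [-0.0003 -0.0004  0.095 ] after [-0.0003 -0.0004  0.095 ]
```

View pics/w3.png

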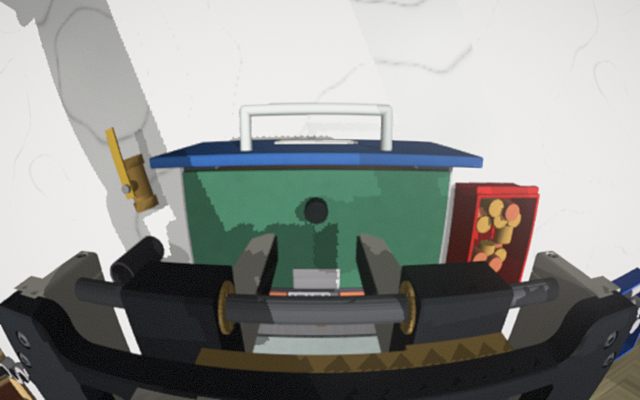

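Knob at (316,210), midway between the fingers in closing direction.

Run:
```python
from h import *
s,d=grab('wrist')
K=wonz(s,d,(315.5,208),.143);print(K);go([*K[:2],.142])
```

```text
[0.5474338  0.14884515 0.143     ]
rot [0. 0. 0.] before [ 0.0024 -0.0011  0.0945] after [ 0.0024 -0.0011  0.0945]
```

Call:
shift_gripper(moves="0 0 0 0 0 0.8 0.5 | 0 0 0 0 0 0.7 0.5 | 0 0 0 0 0 0.2 0.5 | 0 0 0 0 0 0.08 0.5 | 0 0 0 0 0 0 0.5 | 0 0 0 0 0 0 0.5")

```text
time: 9.2
tool_pos: [0.5505, 0.1496, 0.1486]
tcp_rot: [0.27, 3.128, 0.001]
wrist_force: [-0.2, 0.4, 0.1]
width: 0.494
grasp_force: 0.0
```

In the tool's units: 0.005 m is 0.1, 0.002 m is 0.04.

Call:
shift_gripper(moves="0 0 0 0.04 0 0.1 0.5 | 0 0 0 0 0 0 0.0 | 0 0 0 0 0 0 0 | 0 0 0 0 0 0 0 | 0 0 0 0 0 0 0 | 0 0 0 0 0 0 0", grip_force=20)

```text
time: 9.8
tool_pos: [0.5478, 0.149, 0.1418]
tcp_rot: [-0.27, -3.13, 0.003]
wrist_force: [-2.8, -6.2, 2.6]
width: 0.211
grasp_force: 20.0
```

Run:
```python
import numpy as np
def pose(t,f=.4):
    C=np.array([-.09*np.cos(t)+.018*np.sin(t), .09*np.sin(t)+.018*np.cos(t)]) # along ex, z
    p=f*t; z=np.array([-np.sin(p),-np.cos(p)]); x=np.array([-np.cos(p),np.sin(p)])
    return C-.009*z,x,z
for i in range(12):
    a,x,z=pose(.15*i);b,_,_=pose(.15*i+.15);d=b-a
    print('0 .06 0',round(d@x,4),0,round(d@z,4))
```

```text
0 .06 0 -0.0042 0 -0.0132
0 .06 0 -0.0054 0 -0.0128
0 .06 0 -0.0066 0 -0.0124
0 .06 0 -0.0076 0 -0.0118
0 .06 0 -0.0087 0 -0.0111
0 .06 0 -0.0096 0 -0.0103
0 .06 0 -0.0105 0 -0.0094
0 .06 0 -0.0113 0 -0.0085
0 .06 0 -0.0121 0 -0.0075
0 .06 0 -0.0127 0 -0.0064
0 .06 0 -0.0132 0 -0.0053
0 .06 0 -0.0136 0 -0.0042
```

In the tool's units: -0.0132 m is -0.264, -0.0128 m is -0.256, 0.06 rad / 3.1416 = 0.0191.

Call:
shift_gripper(moves="0 0.0191 0 -0.084 0 -0.264 0 | 0 0.0191 0 -0.108 0 -0.256 0 | 0 0.0191 0 -0.132 0 -0.248 0 | 0 0.0191 0 -0.152 0 -0.236 0 | 0 0.0191 0 -0.174 0 -0.222 0 | 0 0.0191 0 -0.192 0 -0.206 0 | 0 0 0 0 0 0 0")

```text
time: 10.5
tool_pos: [0.5993, 0.14, 0.2049]
tcp_rot: [-0.24, -2.769, -0.042]
wrist_force: [-6.5, -6.8, 7.0]
width: 0.211
grasp_force: 20.0
```

In the tool's units: -0.0136 m is -0.272, -0.0132 m is -0.264, 0.06 rad / 3.1416 = 0.0191.

Call:
shift_gripper(moves="0 0.0191 0 -0.21 0 -0.188 0 | 0 0.0191 0 -0.226 0 -0.17 0 | 0 0.0191 0 -0.242 0 -0.15 0 | 0 0.0191 0 -0.254 0 -0.128 0 | 0 0.0191 0 -0.264 0 -0.106 0 | 0 0.0191 0 -0.272 0 -0.084 0 | 0 0 0 0 0 0 0 | 0 0 0 0 0 0 0 | 0 0 0 0 0 0 0")

```text
time: 11.4
tool_pos: [0.6797, 0.1261, 0.204]
tcp_rot: [-0.21, -2.414, -0.076]
wrist_force: [-1.8, -8.3, -3.1]
width: 0.205
grasp_force: 20.0
```

```bash
python3 -c "
from h import *
grab('scene','s3.png');grab('wrist','w4.png')
a=cv2.imread('pics/s3.png');b=cv2.imread('pics/w4.png');cv2.imwrite('pics/sw.png',np.vstack([cv2.resize(a[60:240,200:520],(480,270)),cv2.resize(b,(480,300))]))"
```

```text
(no output)
```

View pics/sw.png

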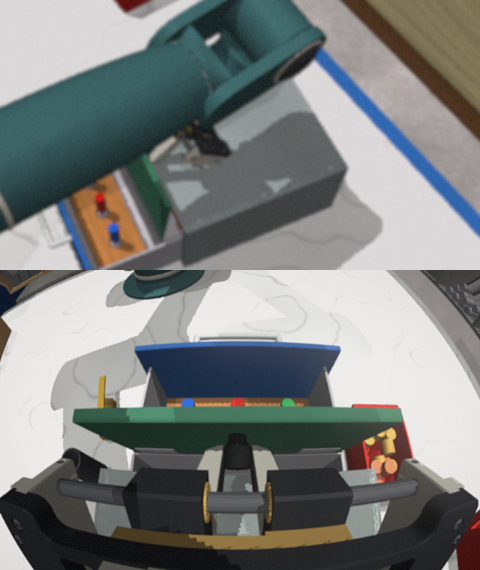

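Cover is past upright; the red gauge is the middle one. Release and back off.

In the tool's units: -0.04 m is -0.8, -0.03 m is -0.6.

Call:
shift_gripper(moves="0 0 0 0 0 0 0.5 | 0 0 0 0 0 0 0.5 | 0 0 0 0 0 0 0.5 | 0 0 0 0 0 -0.2 0.5 | 0 0 0 0 0 -0.6 0.5 | 0 0 0 0 0 -0.8 0.5 | 0 0 0 0 0 -0.8 0.5 | 0 0 0 0 0 -0.6 0.5 | 0 0 0 0 0 0 0.5")

```text
time: 12.4
tool_pos: [0.7776, 0.1097, 0.3187]
tcp_rot: [-0.208, -2.419, -0.079]
wrist_force: [-0.4, -1.0, -0.6]
width: 0.504
grasp_force: 0.0
```

```bash
python3 -c "
from h import *
B=np.array([.550,.149,0])+.024*ex
print(B);go([B[0],B[1],.33],np.column_stack([-ex,ey,-ez]))
go([B[0],B[1],.33],np.column_stack([ex,-ey,-ez]))"
```

```text
[0.57364587 0.14489232 0.        ]
rot [ 1.200e-03 -7.153e-01  1.000e-04] before [ 0.1637 -0.0003  0.1272] after [ 2.07e-01 -2.00e-04 -1.13e-02]
rot [ 1.0998e+00  1.8000e-03 -2.9427e+00] before [ 0.1637 -0.0003  0.1272] after [-2.07e-01  2.00e-04 -1.13e-02]
```

In the tool's units: 0.045 m is 0.9, 0.04 m is 0.8, -0.143 rad / 3.1416 = -0.0455.

Call:
shift_gripper(moves="0 -0.0455 0 0 0 0 0.45 | 0 -0.0455 0 0 0 0 0.45 | 0 -0.0455 0 0 0 0 0.45 | 0 -0.0455 0 0 0 0 0.45 | 0 -0.0455 0 0 0 0 0.45 | 0 0 0 0.8 0 -0.2 0.45 | 0 0 0 0.9 0 0 0.45 | 0 0 0 0.9 0 0 0.45 | 0 0 0 0.9 0 0 0.45 | 0 0 0 0.64 0 0 0.45 | 0 0 0 0 0 0 0.45 | 0 0 0 0 0 0 0.45")

```text
time: 13.6
tool_pos: [0.5712, 0.1458, 0.3274]
tcp_rot: [-0.268, -3.126, -0.001]
wrist_force: [0.6, -0.4, 0.2]
width: 0.45
grasp_force: 0.0
```

Run:
```python
from h import *
s,d=grab('wrist','w5.png');im=d['image'];hsv=cv2.cvtColor(im,cv2.COLOR_BGR2HSV)
go([.5736,.1449,.097],np.column_stack([-ex,ey,-ez]))
m=cv2.inRange(hsv,(0,160,60),(6,255,255))|cv2.inRange(hsv,(174,160,60),(180,255,255))
n,l,st,c=cv2.connectedComponentsWithStats(m)
for i in range(1,n):
    if st[i,4]>40: print(st[i],c[i],wonz(s,d,c[i],.105))
```

```text
rot [-0.     -0.0047  0.0005] before [-0.0029 -0.0004  0.2299] after [-0.0019 -0.0004  0.23  ]
[ 436  158   67  100 1311] [456.72616323 209.90770404] [0.64429625 0.32488377 0.105     ]
[309 174  14  15 161] [315.54037267 181.2484472 ] [0.57456462 0.14393822 0.105     ]
```

View pics/w5.png

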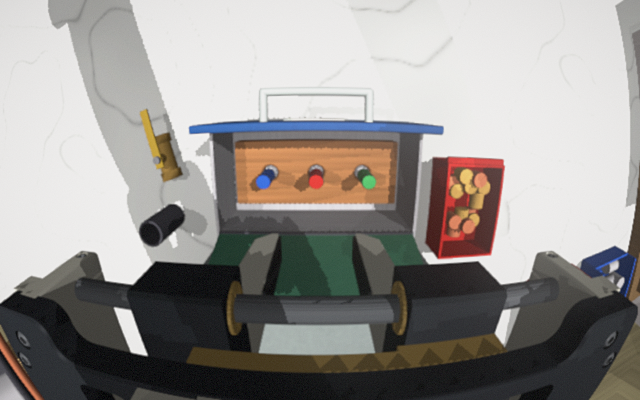

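Red gauge at (316,181), blue (264,181) and green (368,181) at its sides; the cover lies open behind. Descend.

In the tool's units: 0.04 m is 0.8, -0.003 m is -0.06, -0.004 rad / 3.1416 = -0.0013.

Call:
shift_gripper(moves="0 -0.0013 0 -0.06 -0.02 0.6 0.45 | 0 0 0 0 0 0.8 0.45 | 0 0 0 0 0 0.8 0.45 | 0 0 0 0 0 0.8 0.45 | 0 0 0 0 0 0.6 0.45 | 0 0 0 0 0 0.4 0.45 | 0 0 0 0 0 0 0.45 | 0 0 0 0 0 0 0.45")

```text
time: 14.45
tool_pos: [0.5749, 0.1441, 0.1272]
tcp_rot: [-0.27, -3.128, 0.0]
wrist_force: [0.4, -0.0, -0.3]
width: 0.454
grasp_force: 0.0
```

Run:
```python
from h import *
s=env.observe();d=env.get_image('wrist');hsv=cv2.cvtColor(d['image'],cv2.COLOR_BGR2HSV)
m=cv2.inRange(hsv,(0,160,60),(6,255,255))|cv2.inRange(hsv,(174,160,60),(180,255,255))
n,l,st,c=cv2.connectedComponentsWithStats(m)
for i in range(1,n):
    if st[i,4]>40: print(st[i],c[i],wonz(s,d,c[i],.106))
go([.5745,.1443,.097],np.column_stack([-ex,ey,-ez]))
```

```text
[ 502  187  100   97 2059] [547.04953861 225.2894609 ] [0.59306451 0.31013804 0.106     ]
[305 213  24  12 124] [316.62096774 217.91935484] [0.55618469 0.14726317 0.106     ]
[304 222  26  14 175] [316.67428571 227.94857143] [0.56230085 0.14622617 0.106     ]
[302 234  30  28 636] [316.7672956  247.33962264] [0.57458342 0.14413764 0.106     ]
[497 308  22  29 342] [507.22222222 321.37134503] [0.67213615 0.28278083 0.106     ]
[631 312   9  19  57] [636.42105263 322.71929825] [0.77784211 0.5255982  0.106     ]
[605 372  35  28 426] [620.75821596 389.8286385 ] [0.96713024 0.60271832 0.106     ]
rot [ 0.0003 -0.0002 -0.0001] before [ 0.0007 -0.      0.0311] after [ 0.0007 -0.      0.0311]
```

Aligned. Descend, grip, then lift a little first.

In the tool's units: 0.02 m is 0.4, 0.01 m is 0.2.

Call:
shift_gripper(moves="0 0 0 0 0 0.4 0.45 | 0 0 0 0 0 0.2 0.45 | 0 0 0 0 0 0 0.45 | 0 0 0 0 0 0 0 | 0 0 0 0 0 0 0 | 0 0 0 0 0 0 0 | 0 0 0 0 0 0 0 | 0 0 0 0 0 0 0", grip_force=25)

```text
time: 15.3
tool_pos: [0.5746, 0.1443, 0.0977]
tcp_rot: [-0.27, -3.13, -0.001]
wrist_force: [0.4, 0.3, 4.9]
width: 0.188
grasp_force: 25.0
```

Call:
shift_gripper(moves="0 0 0 0 0 -0.2 0 | 0 0 0 0 0 -0.2 0 | 0 0 0 0 0 -0.2 0 | 0 0 0 0 0 -0.2 0 | 0 0 0 0 0 0 0")

```text
time: 15.8
tool_pos: [0.575, 0.1444, 0.1392]
tcp_rot: [0.27, 3.129, 0.001]
wrist_force: [0.1, -0.5, -1.8]
width: 0.188
grasp_force: 25.0
```

In the tool's units: -0.03 m is -0.6, -0.02 m is -0.4.

Call:
shift_gripper(moves="0 0 0 0 0 -0.4 0 | 0 0 0 0 0 -0.6 0 | 0 0 0 0 0 -0.6 0 | 0 0 0 0 0 -0.6 0 | 0 0 0 0 0 -0.6 0 | 0 0 0 0 0 -0.6 0 | 0 0 0 0 0 -0.4 0 | 0 0 0 0 0 -0.2 0 | 0 0 0 0 0 0 0 | 0 0 0 0 0 0 0 | 0 0 0 0 0 0 0 | 0 0 0 0 0 0 0")

```text
time: 17.0
tool_pos: [0.5745, 0.1442, 0.336]
tcp_rot: [-0.269, -3.128, 0.0]
wrist_force: [0.2, -0.5, -1.2]
width: 0.183
grasp_force: 25.0
```

```bash
python3 -c "
from h import *
_,a=grab('scene');_,b=grab('wrist')
cv2.imwrite('pics/fin.png',np.vstack([cv2.resize(a['image'][60:240,200:520],(480,270)),cv2.resize(b['image'],(480,300))]))"
```

```text
(no output)
```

View pics/fin.png

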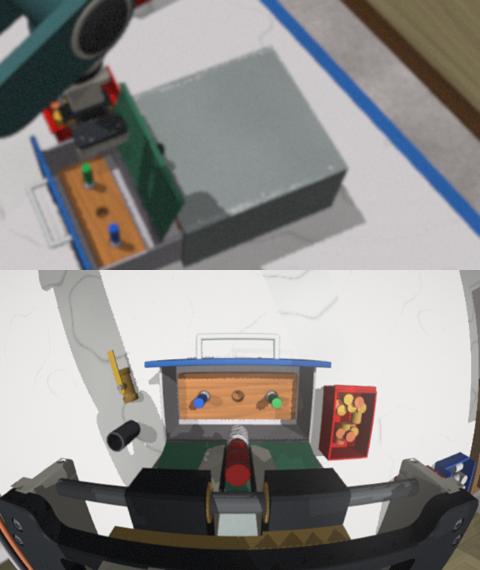

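Red gauge held between the fingers; blue, green in their holes, cover open, drawer out. Check its height and tilt numerically.

Run:
```python
from h import *
d=env.get_image('wrist')
for row in (205,210,215):
  o,v=wray(d,(317,row)); t=(.01-o[0])/v[0]; print(row,(o+v*t).round(4))
s=env.observe();print(s['width'],s['grasp_force'],s['tool_pos'])
cv2.imwrite('pics/z.png',cv2.resize(d['image'][180:330,230:400],None,fx=3.4,fy=3.4,interpolation=cv2.INTER_CUBIC))
```

```text
205 [0.01   0.0003 0.0758]
210 [0.01   0.0002 0.0636]
215 [0.01   0.0002 0.0525]
0.18802625524560276 24.99959796667099 [0.57453616 0.14419967 0.33667511]
```

View pics/z.png

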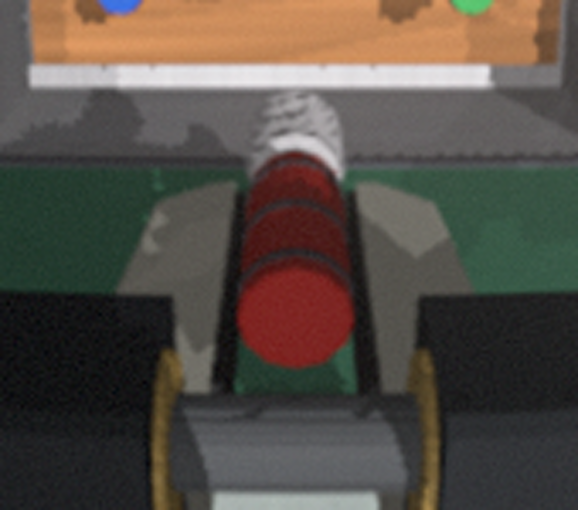

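The gauge's lower end is at row 206, a depth of about 72 mm below the TCP as expected. It is upright, with its lower end at about z = 0.26.

```bash
python3 -c "
from h import *
print(env.finish_job())"
```

```text
the job is handed in; nothing more can be done
None
```

I handed the job in at about 17 s of the 69 s allowed; no verdict came back. My last check showed the red gauge upright in the gripper with its lower end about 0.26 m up, the drawer out, the cover open, the green and blue gauges in their holes, and the valve, nipple and bin apparently undisturbed.

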